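# Torque a pressure port on the slide stage with a click wrench

## Robot

A 6-joint arm with a two-finger parallel gripper is mounted at the origin on the work surface. World frame = base frame: x ahead of the robot, y to its left, z up, the work surface at z = 0. Lengths are in m, angles in rad, forces in N, time in s.
With the tool pointing down it reaches from about 0.4 to 0.925 m from the base axis. Payload 3.4 kg.
Tool frame: the origin (TCP) lies between the finger pads; the fingertips stand 17 mm ahead of it and the grasp point (between the pads) lies 2 mm behind it; x points along the fingers, z is the direction in which the jaws open and shut, and the axes are right-handed (so a half turn about x gives the same grasp; the last joint's range is limited). The gripper opens to 85 mm and grips with 20 to 120 N. Pads are 22 mm wide; open, the fingers measure 114 mm over their backs; the gripper's body (76 mm by 85 mm) begins 54 mm behind the grasp point. The pads swing forward as they close: fully open they stand 13 mm farther back than shut.
Start: joints at [1.034, 0.307, 1.506, -0, 1.328, -0.073], TCP at [0.257, 0.514, 0.228] pointing down, gripper open.
Joint ranges: [-3.12, 3.12], [-1.05, 2.28], [0.14, 2.33], [-1.42, 4.57], [0.1, 2.73], [-2.68, 2.68]. Speed limits (rad/s): [2.57, 2.57, 3.14, 3.14, 3.14, 3.14].

## Interface

Orientations are given as a 3x3 rotation matrix whose columns are the frame's x, y, z axes.
In Python, from station import env, optics gives the robot as it stands. The module is installed in compiled form; this text tells all that it offers.
- The arm moves only by the tool step_arm, never from a script. Its argument "targets" is a list of rows, each a list of 2 entries, a list of its own where there are three numbers: the shift along the tool's x, y, z in m, then the turn, a rotation vector about the tool's x, y, z in rad. A call has exactly 10 rows; each row shifts and turns the commanded pose from where the row before left it, along the tool's axes as they then stand; what a row does not reach is not made up. A row lasts 1/12 s, in which the tool goes at most 41.7 mm and 7.16 degrees, less where a joint would pass 70% of its speed; a pose out of reach is approached as far as the arm can. A call with a gripper value outside its range is refused whole. "hand" is the finger opening in m, from 0 to 0.0854, set as the call begins (left out, the last holds). The fingers move at their own pace and stop on an object; "force" is the grip in N (left out, the last holds). Time passes only in rows, so rows that do not move let the fingers close, or fill a call up. It gives the time, the measured TCP pose, the force and the opening at its end, in the units of the state.
- env.read_state(): the state, without advancing time (a new reading comes with each control period).
- optics.read_camera(name): name is "side" or "top"; returns the picture (400x640x3 uint8, red, green, blue); there is no depth.
- optics.get_calibration(name): a dict with "K" (3x3 intrinsics, pixels), "D" ([k1, k2, p1, p2, k3] as OpenCV has them; the pictures are not rectified), "rvec" (rotation vector, rad) and "tvec" (3), from world to camera coordinates, as OpenCV has them. Camera axes: x right, y down, z forward; pixel columns grow to the right and rows downward; lengths in m; the calibration is good to about 2 mm. A picture is of the moment at which its call begins. get_calibration takes no time and is no camera call.
- env.finish_job(): hands the job in, once; it reports no verdict.
The state is a dict: "t": time; "qpos": joint angles; "qvel": joint speeds; "effort": joint torques, N m; "ee_pos": TCP position; "eef_rot": TCP orientation; "wrist_force": force on the tool from outside, world axes, zero at the start; "ft_torque": the same for the moment, N m; "grip_width": opening from 0.0 (shut) to 1.0 (fully open).
Only numpy, scipy, OpenCV 4.12 (cv2) and the standard library are available. Lean on these libraries where they do the work, as an engineer would, in place of code of your own. Each camera call takes 0.05 s, during which the arm holds its last target. There are 200 camera calls.

## Task

Push the sliding stage along its brass track until it is fully home against the red end stop. Then swing the click wrench that sits on the pressure port clockwise (seen from above) until its handle just gives at the set torque, stop at once without driving the handle on to the end of its give, ease off so that the handle springs straight again, and let go. The stage must stay home, and the other parts on the table are to be left alone.

Things in the scene. Friction and masses are not known exactly. Their poses are not given: they have to be found in the camera images.
- stage (a joint): travel (m) of the aluminium sliding stage (110 x 108 mm plate, top 50 mm above the table) along the brass track: 0 is the far end, 0.080 is fully home against the red end stop (home counts from 0.0775). Sliding it takes 5 N plus a drag of 0.4 N per 10 mm/s; it stays where it is left.
- push_tab (a point): centre (73 mm above the table) of the black upright push tab on the stage's trailing edge: 50 mm wide (x), 8 mm thick (y), 46 mm high, top at 96 mm. Its y axis is the direction in which the stage slides home (to the red stop), z up. Push its trailing face or pinch it across its thickness. The space behind it is free above 40 mm height.
- head_axis (a point): centre of the round steel ratchet head (38 mm diameter, 24 mm high) of the click wrench, on the port's upright turning axis, 93 mm above the table; the port's 20 mm end stands up through it to 123 mm. It rides on the stage. Tightening is clockwise seen from above. The head ratchets: swinging the handle back afterwards does not undo the port.
- grip (a point): centre of the black rubber sleeve (22 mm diameter, 85 mm long, level) of the wrench handle, on its centre line, 93 mm above the table, 150 mm from head_axis. x points along the handle to the head, z up. Push it sideways or pinch it from above. The wrench first turns against about 2 N here, through 0.40 to 0.75 rad, until the port seats; where differs from piece to piece and can only be felt.
- pivot (a point): pivot of the wrench's breakaway joint, at the neck, on the handle's centre line, 42 mm from head_axis, 93 mm above the table. Once the port has seated it holds firm, and the pull needed rises until the handle gives here at 0.9 N m about this pivot (about 8 N at the grip, 108 mm away); from there on it gives at nearly the same pull (1 N m more per rad).
- wrench_handle (a joint): bend (rad) of the breakaway joint; 0 is straight; it grows only once the set torque is reached, to 0.30 at the hard end of its give, which over-tightens the port. It has given from 0.05 on, kept for 0.1 s, and must not go beyond 0.20 (0.1 rad is 11 mm at the grip). It springs back to 0 when eased off.
- substrate1: green ceramic sensor substrate, 44 x 44 x 6 mm, lying flat; origin at the centre of its underside. To be left alone.
- substrate2: green ceramic sensor substrate, 44 x 44 x 6 mm, lying flat; origin at the centre of its underside. To be left alone.
- substrate3: green ceramic sensor substrate, 44 x 44 x 6 mm, lying flat; origin at the centre of its underside. To be left alone.
- pin_holder: black plastic gauge pin holder, 100 x 50 x 35 mm with five upright steel pins to 63 mm; origin at the centre of its underside. To be left alone.
- ref_cylinder: polished aluminium reference cylinder, 40 mm diameter, 70 mm high, upright; origin at the centre of its underside. To be left alone.
- spare_port: loose machined steel pressure port, 48 mm flange, 55 mm high, upright; origin at the centre of its underside. To be left alone.
- parts_tray: empty blue tray, 120 x 120 x 30 mm; origin at the centre of its underside. To be left alone.

How it is judged:
By the outcome, as a careful person would: the job done as asked, in the order asked, and still so for the second after the job is handed in, with the robot touching nothing.
It also fails if it takes over 64 s, if anything falls off the work surface, if the arm or the gripper's body presses on something with over 40 N, if the wrist force passes 120 N, or if a joint passes its speed limit or range.

## Working session

There is one attempt and no reset: what is moved stays moved. The work goes in short steps, Python scripts to look and compute and a tool call to move; the robot and the scene stay as the last step left them, time stands still between calls to the robot, and variables do not carry over. Pictures are saved under pics/ and viewed, about 8 in all and at most 12, crops included, and the job is handed in when it is done.

Besides the shell and the picture viewer there is one more tool, called after ">>>" as name([rows], argument=value, ...), one row to a line, values as JSON. step_arm: Moves the arm, as the interface text tells. Its arguments: {"type":"object","properties":{"targets":{"type":"array"},"hand":{"type":"number"},"force":{"type":"number"}},"required":["targets"]}

```bash
mkdir -p pics
cat > h.py <<'E'
import numpy as np, cv2
from station import env, optics
def snap(name,fn):
    im=optics.read_camera(name); cv2.imwrite(f'pics/{fn}.png',im[:,:,::-1]); return im
def ray(name,px):
    c=optics.get_calibration(name);R=cv2.Rodrigues(np.array(c['rvec'],float))[0]
    n=cv2.undistortPoints(np.array(px,float).reshape(-1,1,2),np.array(c['K']),np.array(c['D'])).reshape(-1,2)
    d=np.c_[n,np.ones(len(n))]@R; o=-R.T@np.array(c['tvec'],float).ravel()
    return o,d
def onz(name,px,z):
    o,d=ray(name,px); return o+d*((z-o[2])/d[:,2])[:,None]
def proj(name,P):
    c=optics.get_calibration(name)
    return cv2.projectPoints(np.array(P,float).reshape(-1,1,3),np.array(c['rvec'],float),np.array(c['tvec'],float),np.array(c['K']),np.array(c['D']))[0].reshape(-1,2)
E
python3 - <<'E'
from h import *
np.set_printoptions(precision=4,suppress=True)
snap('top','t0');snap('side','s0')
for n in('top','side'): print(n,ray(n,[[320,200]]))
s=env.read_state();print(s['t'],s['ee_pos'],s['eef_rot'],s['wrist_force'],s['grip_width'])
E
```

```text
top (array([ 0.3338, -0.0204,  1.0914]), array([[ 0.1696,  0.0175, -0.9854]]))
side (array([-0.1496, -1.0786,  0.8802]), array([[ 0.4629,  0.7175, -0.5207]]))
0.1 [0.2569 0.5137 0.2274] [[-0.0009 -0.8943  0.4474]
 [-0.0016  0.4474  0.8943]
 [-1.      0.0001 -0.0018]] [-0.0189  0.2012  0.1437] 0.9982494141724948
```

View pics/t0.png

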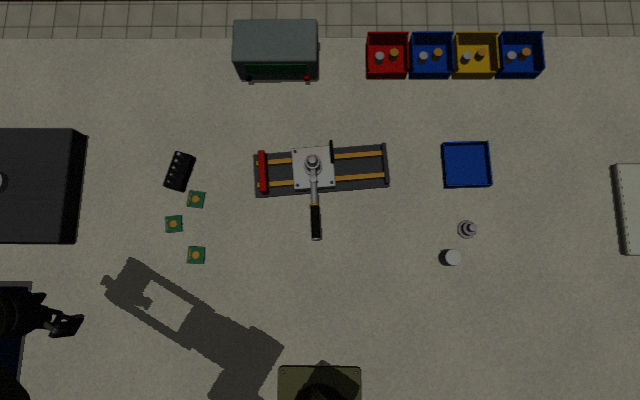

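View pics/s0.png

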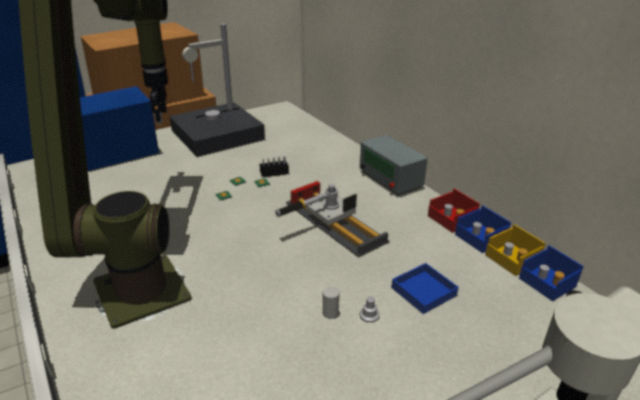

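Top view: the stage is at about (313,168), the red stop at (263,172) on the +y side, the tab at (331,150) and the grip at (316,222). I'll zoom in on the top view and measure.

Run:
```python
from h import *
np.set_printoptions(precision=4,suppress=True)
im=cv2.imread('pics/t0.png')[125:255,240:400]
cv2.imwrite('pics/t0c.png',cv2.resize(cv2.convertScaleAbs(im,alpha=1.8,beta=10),None,fx=4.6,fy=4.6,interpolation=cv2.INTER_CUBIC))
```

```text
(no output)
```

View pics/t0c.png

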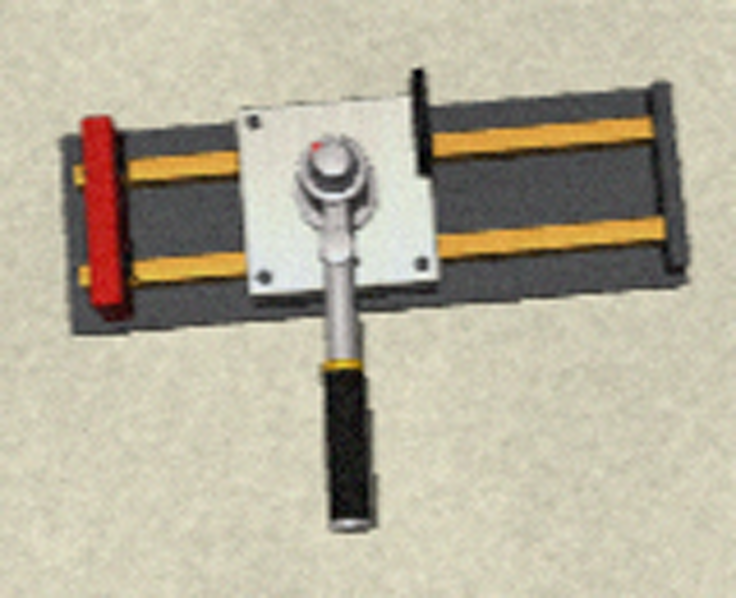

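Run:
```python
from h import *
np.set_printoptions(precision=4,suppress=True)
f=lambda p:np.array(p,float)/4.6+[240,125]-.4
g=lambda p,z:onz('top',f(p),z)
print('head',g([[330,156]],.123), g([[335,182]],.093))
s=g([[343,368],[350,520]],.093);print('sleeve',s,np.linalg.norm(s[1]-s[0]))
print('tab top ends',g([[418,70]],.096),g([[425,172]],.05),g([[425,172]],.096))
pl=g([[238,110],[412,97],[440,276],[252,294]],.05);print('plate',pl,pl-np.roll(pl,1,0))
r=g([[75,183],[652,138],[82,284],[665,240]],.015);d=(r[0]-r[1]);d2=r[2]-r[3];print('dir',d/np.linalg.norm(d),d2/np.linalg.norm(d2))
print('red',g([[117,190]],.06),g([[125,210]],.05))
```

```text
head [[0.6023 0.0184 0.123 ]] [[0.596  0.0167 0.093 ]]
sleeve [[0.4942 0.0115 0.093 ]
 [0.4137 0.0072 0.093 ]] 0.08066716788740151
tab top ends [[ 0.6582 -0.028   0.096 ]] [[ 0.6132 -0.0324  0.05  ]] [[ 0.6009 -0.0319  0.096 ]]
plate [[ 0.6495  0.0739  0.05  ]
 [ 0.6572 -0.025   0.05  ]
 [ 0.5533 -0.0408  0.05  ]
 [ 0.5428  0.0641  0.05  ]] [[ 0.1067  0.0098  0.    ]
 [ 0.0077 -0.0989  0.    ]
 [-0.1039 -0.0158  0.    ]
 [-0.0105  0.1049  0.    ]]
dir [-0.0816  0.9967  0.    ] [-0.0793  0.9969  0.    ]
red [[0.5999 0.14   0.06  ]] [[0.5909 0.1367 0.05  ]]
```

>>> step_arm([
  [[0,-0.03,-0.0176],[0,0,0]],
  [[0,-0.03,-0.0176],[0,0,0]],
  [[0,-0.03,-0.0176],[0,0,0]],
  [[0,-0.03,-0.0176],[0,0,0]],
  [[0,-0.03,-0.0176],[0,0,0]],
  [[0,-0.03,-0.0176],[0,0,0]],
  [[0,-0.03,-0.0176],[0,0,0]],
  [[0,-0.03,-0.0176],[0,0,0]],
  [[0,-0.03,-0.0176],[0,0,0]],
  [[0,-0.03,-0.0176],[0,0,0]],
], hand=0, force=40)

```text
t: 0.93
ee_pos: [0.4471, 0.2209, 0.2279]
eef_rot: [[-0.001, -0.894, 0.447], [-0.0, 0.447, 0.894], [-1.0, 0.0, -0.001]]
wrist_force: [0.7, 1.0, 0.1]
grip_width: 0.001
```

>>> step_arm([
  [[0,-0.03,-0.0176],[0,0,0]],
  [[0,-0.03,-0.0176],[0,0,0]],
  [[0,-0.03,-0.0176],[0,0,0]],
  [[0,-0.03,-0.0176],[0,0,0]],
  [[0,-0.03,-0.0176],[0,0,0]],
  [[0,-0.03,-0.0176],[0,0,0]],
  [[0,-0.03,-0.0176],[0,0,0]],
  [[0,-0.03,-0.0176],[0,0,0]],
  [[0,-0.03,-0.0176],[0,0,0]],
  [[0,-0.03,-0.0176],[0,0,0]],
])

```text
t: 1.77
ee_pos: [0.6367, -0.0705, 0.2276]
eef_rot: [[-0.001, -0.894, 0.448], [0.0, 0.448, 0.894], [-1.0, 0.001, -0.0]]
wrist_force: [-0.0, -0.1, -0.3]
grip_width: -0.002
```

>>> step_arm([
  [[0,0,0],[0.114,0,0]],
  [[0,0,0],[0.114,0,0]],
  [[0,0,0],[0.114,0,0]],
  [[0,0,0],[0.114,0,0]],
  [[0,0,0],[0.114,0,0]],
  [[0,0,0],[0.114,0,0]],
  [[0,0,0],[0.114,0,0]],
  [[0,0,0],[0.114,0,0]],
  [[0,0,0],[0.114,0,0]],
  [[0,0,0],[0,0,0]],
])

```text
t: 2.6
ee_pos: [0.636, -0.0689, 0.2275]
eef_rot: [[-0.001, -0.078, 0.997], [0.0, 0.997, 0.078], [-1.0, 0.0, -0.001]]
wrist_force: [0.8, -0.7, -0.4]
grip_width: 0.001
```

>>> step_arm([
  [[0.021,0,0],[0,0,0]],
  [[0.021,0,0],[0,0,0]],
  [[0.021,0,0],[0,0,0]],
  [[0.021,0,0],[0,0,0]],
  [[0.021,0,0],[0,0,0]],
  [[0.021,0,0],[0,0,0]],
  [[0.021,0,0],[0,0,0]],
  [[0,0,0],[0,0,0]],
  [[0,0,0],[0,0,0]],
  [[0,0,0],[0,0,0]],
])

```text
t: 3.43
ee_pos: [0.6371, -0.0691, 0.082]
eef_rot: [[0.001, -0.082, 0.997], [-0.0, 0.997, 0.082], [-1.0, -0.0, 0.001]]
wrist_force: [-0.2, 0.2, 0.7]
grip_width: 0.001
```

>>> step_arm([
  [[0,0.003,0],[0,0,0]],
  [[0,0.003,0],[0,0,0]],
  [[0,0.003,0],[0,0,0]],
  [[0,0.003,0],[0,0,0]],
  [[0,0.003,0],[0,0,0]],
  [[0,0.003,0],[0,0,0]],
  [[0,0.003,0],[0,0,0]],
  [[0,0.003,0],[0,0,0]],
  [[0,0.003,0],[0,0,0]],
  [[0,0.003,0],[0,0,0]],
])

```text
t: 4.27
ee_pos: [0.634, -0.0405, 0.0812]
eef_rot: [[0.0, -0.082, 0.997], [-0.003, 0.997, 0.082], [-1.0, -0.003, -0.0]]
wrist_force: [-0.7, -7.1, -0.6]
grip_width: 0.001
```

Run:
```python
from h import *
a=snap('top','t1')[105:255,220:400];b=snap('side','s1')[150:270,250:410]
f=lambda i,s:cv2.resize(cv2.convertScaleAbs(i[:,:,::-1],alpha=1.8,beta=10),s,interpolation=cv2.INTER_CUBIC)
cv2.imwrite('pics/c1.png',np.hstack([f(a,(400,333)),f(b,(400,333))]))
s=env.read_state();print(s['t'],s['ee_pos'],s['wrist_force'])
```

```text
4.3667 [ 0.63398602 -0.03985276  0.08120185] [-0.06167244 -3.91480869 -0.58166945]
```

View pics/c1.png

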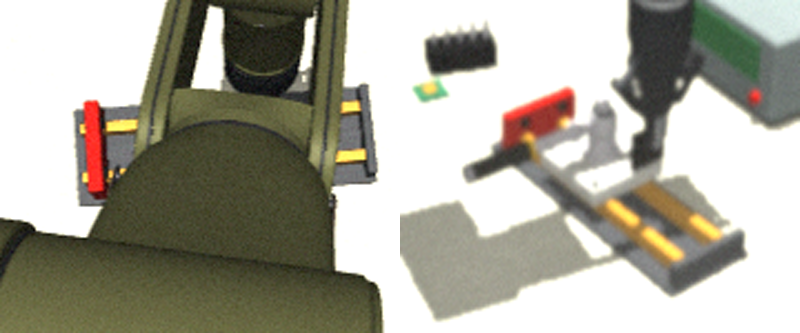

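The fingers are touching the tab and the stage is moving (about 7 N). I'll keep pushing.

>>> step_arm([
  [[0,0.005,0],[0,0,0]],
  [[0,0.005,0],[0,0,0]],
  [[0,0.005,0],[0,0,0]],
  [[0,0.005,0],[0,0,0]],
  [[0,0.005,0],[0,0,0]],
  [[0,0.005,0],[0,0,0]],
  [[0,0.005,0],[0,0,0]],
  [[0,0.005,0],[0,0,0]],
  [[0,0.005,0],[0,0,0]],
  [[0,0.005,0],[0,0,0]],
])

```text
t: 5.2
ee_pos: [0.6297, 0.0088, 0.0812]
eef_rot: [[-0.0, -0.081, 0.997], [-0.003, 0.997, 0.081], [-1.0, -0.003, -0.001]]
wrist_force: [-0.6, -8.0, 1.5]
grip_width: 0.003
```

>>> step_arm([
  [[0,0.0015,0],[0,0,0]],
  [[0,0.0015,0],[0,0,0]],
  [[0,0.0015,0],[0,0,0]],
  [[0,0.0015,0],[0,0,0]],
  [[0,0.0015,0],[0,0,0]],
  [[0,0.0015,0],[0,0,0]],
  [[0,0.0015,0],[0,0,0]],
  [[0,0.0015,0],[0,0,0]],
  [[0,0.0015,0],[0,0,0]],
  [[0,0.0015,0],[0,0,0]],
])

```text
t: 6.03
ee_pos: [0.6283, 0.0243, 0.0812]
eef_rot: [[-0.001, -0.081, 0.997], [-0.002, 0.997, 0.081], [-1.0, -0.002, -0.001]]
wrist_force: [-1.0, -5.4, -0.0]
grip_width: -0.0
```

>>> step_arm([
  [[0,0.001,0],[0,0,0]],
  [[0,0.001,0],[0,0,0]],
  [[0,0.001,0],[0,0,0]],
  [[0,0.001,0],[0,0,0]],
  [[0,0.001,0],[0,0,0]],
  [[0,0.001,0],[0,0,0]],
  [[0,0.001,0],[0,0,0]],
  [[0,0.001,0],[0,0,0]],
  [[0,0.001,0],[0,0,0]],
  [[0,0.001,0],[0,0,0]],
])

```text
t: 6.87
ee_pos: [0.6282, 0.0266, 0.0813]
eef_rot: [[0.0, -0.083, 0.997], [-0.014, 0.996, 0.083], [-1.0, -0.014, -0.001]]
wrist_force: [-1.0, -28.8, 0.3]
grip_width: -0.002
```

The force went up to 29 N at TCP y=0.027, so the stage is home. I'll back off and go up.

>>> step_arm([
  [[0,-0.004,0],[0,0,0]],
  [[0,-0.004,0],[0,0,0]],
  [[0,-0.015,0],[0,0,0]],
  [[0,-0.015,0],[0,0,0]],
  [[-0.03,0,0],[0,0,0]],
  [[-0.03,0,0],[0,0,0]],
  [[-0.03,0,0],[0,0,0]],
  [[-0.03,0,0],[0,0,0]],
  [[0,0,0],[0,0,0]],
  [[0,0,0],[0,0,0]],
])

```text
t: 7.7
ee_pos: [0.6328, -0.0028, 0.2038]
eef_rot: [[0.006, -0.081, 0.997], [0.0, 0.997, 0.081], [-1.0, -0.0, 0.006]]
wrist_force: [0.3, -0.2, 0.4]
grip_width: 0.001
```

>>> step_arm([
  [[0,0,-0.03],[0,0,0]],
  [[0,0,-0.03],[0,0,0]],
  [[0,0,-0.03],[0,0,0]],
  [[0,0,-0.03],[0,0,0]],
  [[0,0,-0.03],[0,0,0]],
  [[0,0,-0.03],[0,0,0]],
  [[0,0,0],[0,0,0]],
  [[0,0,0],[0,0,0]],
  [[0,0,0],[0,0,0]],
  [[0,0,0],[0,0,0]],
])

```text
t: 8.53
ee_pos: [0.4528, -0.0169, 0.2009]
eef_rot: [[0.001, -0.081, 0.997], [0.0, 0.997, 0.081], [-1.0, 0.0, 0.001]]
wrist_force: [0.4, -0.3, 0.1]
grip_width: 0.003
```

Run:
```python
from h import *
a=snap('top','t2')[105:255,220:400];b=snap('side','s2')[150:270,250:410]
f=lambda i,s:cv2.resize(cv2.convertScaleAbs(i[:,:,::-1],alpha=1.8,beta=10),s,interpolation=cv2.INTER_CUBIC)
cv2.imwrite('pics/c2.png',np.hstack([f(a,(400,333)),f(b,(400,300)) if 0 else f(b,(400,333))]))
s=env.read_state();print(s['t'],s['ee_pos'],s['wrist_force'],s['qpos'])
```

```text
8.6333 [ 0.45280816 -0.01683657  0.20093405] [-0.2118432   0.07448306  0.63725116] [-1.30524244e-01  1.61640775e-01  1.78656806e+00  1.19024637e-04
  1.19321473e+00 -2.11707631e-01]
```

View pics/c2.png

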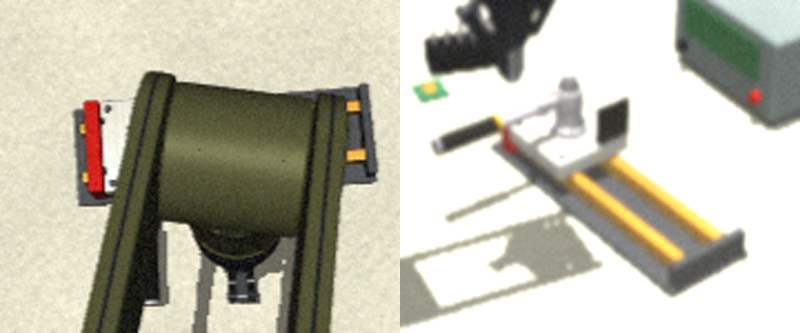

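The stage plate is up against the red stop. In the side crop the sleeve runs from (500,125) to (436,146).

Run:
```python
from h import *
np.set_printoptions(precision=4,suppress=True)
p=np.array([[500,125],[436,146],[570,118]],float);p=np.c_[250+(p[:,0]-400)/2.5,150+p[:,1]/2.775]
print(onz('side',p,.093)); print(onz('top',[[289.5,241]],.093))
```

```text
[[0.4895 0.0774 0.093 ]
 [0.4046 0.0795 0.093 ]
 [0.5684 0.0457 0.093 ]]
[[0.4053 0.0702 0.093 ]]
```

>>> step_arm([
  [[0,0.023,0],[0,0,0]],
  [[0,0.023,0],[0,0,0]],
  [[0,0,0],[0,0,0]],
  [[0.027,0,0],[0,0,0]],
  [[0.027,0,0],[0,0,0]],
  [[0.027,0,0],[0,0,0]],
  [[0.026,0,0],[0,0,0]],
  [[0,0,0],[0,0,0]],
  [[0,0,0],[0,0,0]],
  [[0,0,0],[0,0,0]],
])

```text
t: 9.47
ee_pos: [0.4491, 0.0289, 0.0949]
eef_rot: [[0.001, -0.081, 0.997], [-0.0, 0.997, 0.081], [-1.0, -0.0, 0.001]]
wrist_force: [0.5, 0.1, 0.0]
grip_width: 0.004
```

>>> step_arm([
  [[0,0.002,0],[0,0,0]],
  [[0,0.002,0],[0,0,0]],
  [[0,0.002,0],[0,0,0]],
  [[0,0.002,0],[0,0,0]],
  [[0,0.002,0],[0,0,0]],
  [[0,0.002,0],[0,0,0]],
  [[0,0.002,0],[0,0,0]],
  [[0,0.002,0],[0,0,0]],
  [[0,0.002,0],[0,0,0]],
  [[0,0.002,0],[0,0,0]],
])

```text
t: 10.3
ee_pos: [0.4462, 0.0492, 0.0942]
eef_rot: [[-0.0, -0.081, 0.997], [-0.0, 0.997, 0.081], [-1.0, -0.0, -0.0]]
wrist_force: [-0.2, -0.1, -0.1]
grip_width: 0.0
```

>>> step_arm([
  [[0,0.003,-0.0002],[0.01,0,0]],
  [[0,0.003,-0.0002],[0.01,0,0]],
  [[0,0.003,-0.0004],[0.02,0,0]],
  [[0,0.003,-0.0004],[0.02,0,0]],
  [[0,0.003,-0.0004],[0.02,0,0]],
  [[0,0.003,-0.0004],[0.02,0,0]],
  [[0,0.003,-0.0004],[0.02,0,0]],
  [[0,0.003,-0.0004],[0.02,0,0]],
  [[0,0.003,-0.0004],[0.02,0,0]],
  [[0,0.003,-0.0004],[0.02,0,0]],
])

```text
t: 11.13
ee_pos: [0.442, 0.0788, 0.0941]
eef_rot: [[-0.001, 0.1, 0.995], [-0.001, 0.995, -0.1], [-1.0, -0.001, -0.001]]
wrist_force: [-0.6, -2.3, -0.0]
grip_width: 0.001
```

>>> step_arm([
  [[0,0.002,-0.0003],[0.013,0,0]],
  [[0,0.002,-0.0003],[0.013,0,0]],
  [[0,0.002,-0.0003],[0.013,0,0]],
  [[0,0.002,-0.0003],[0.013,0,0]],
  [[0,0.002,-0.0003],[0.013,0,0]],
  [[0,0.002,-0.0003],[0.013,0,0]],
  [[0,0.002,-0.0003],[0.013,0,0]],
  [[0,0.002,-0.0003],[0.013,0,0]],
  [[0,0.002,-0.0003],[0.013,0,0]],
  [[0,0.002,-0.0003],[0.013,0,0]],
])

```text
t: 11.97
ee_pos: [0.4423, 0.0994, 0.0941]
eef_rot: [[-0.001, 0.228, 0.974], [-0.0, 0.974, -0.228], [-1.0, -0.0, -0.001]]
wrist_force: [-1.1, -1.9, 0.4]
grip_width: 0.0
```

Run:
```python
from h import *
a=snap('top','t3')[105:255,220:400];b=snap('side','s3')[150:270,250:410]
f=lambda i,s:cv2.resize(cv2.convertScaleAbs(i[:,:,::-1],alpha=1.8,beta=10),s,interpolation=cv2.INTER_CUBIC)
cv2.imwrite('pics/c3.png',np.hstack([f(a,(400,333)),f(b,(400,333))]))
s=env.read_state();print(s['t'],s['ee_pos'],s['wrist_force'],s['ft_torque'])
```

```text
12.0667 [0.44259753 0.09961903 0.09419432] [-0.49813217 -0.05205768  1.47935126] [-0.12037711  0.20296773  0.01596768]
```

View pics/c3.png

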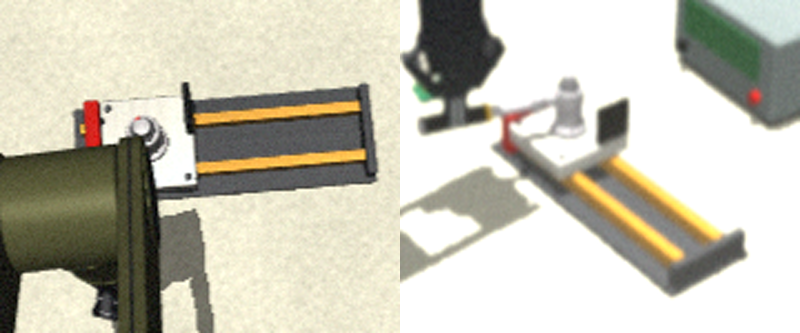

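The stage is still home and the wrench is turning freely at about 2 N, roughly 0.28 rad so far. From here I'll go in short steps.

>>> step_arm([
  [[0,0.001,-0.0001],[0.0066,0,0]],
  [[0,0.001,-0.0001],[0.0066,0,0]],
  [[0,0.001,-0.0001],[0.0066,0,0]],
  [[0,0.001,-0.0001],[0.0066,0,0]],
  [[0,0.001,-0.0001],[0.0066,0,0]],
  [[0,0.001,-0.0001],[0.0066,0,0]],
  [[0,0.001,-0.0001],[0.0066,0,0]],
  [[0,0.001,-0.0001],[0.0066,0,0]],
  [[0,0.001,-0.0001],[0.0066,0,0]],
  [[0,0.001,-0.0001],[0.0066,0,0]],
])

```text
t: 12.9
ee_pos: [0.444, 0.1092, 0.0942]
eef_rot: [[-0.0, 0.291, 0.957], [0.0, 0.957, -0.291], [-1.0, -0.0, -0.0]]
wrist_force: [-2.5, -1.7, 2.2]
grip_width: -0.0
```

>>> step_arm([
  [[0,0.001,-0.0001],[0.0066,0,0]],
  [[0,0.001,-0.0001],[0.0066,0,0]],
  [[0,0.001,-0.0001],[0.0066,0,0]],
  [[0,0.001,-0.0001],[0.0066,0,0]],
  [[0,0.001,-0.0001],[0.0066,0,0]],
  [[0,0.001,-0.0001],[0.0066,0,0]],
  [[0,0.001,-0.0001],[0.0066,0,0]],
  [[0,0.001,-0.0001],[0.0066,0,0]],
  [[0,0.001,-0.0001],[0.0066,0,0]],
  [[0,0.001,-0.0001],[0.0066,0,0]],
])

```text
t: 13.73
ee_pos: [0.4464, 0.119, 0.0942]
eef_rot: [[-0.0, 0.354, 0.935], [0.0, 0.935, -0.354], [-1.0, 0.0, -0.0]]
wrist_force: [-2.2, -0.6, 1.9]
grip_width: 0.002
```

>>> step_arm([
  [[0,0.001,-0.0001],[0.0066,0,0]],
  [[0,0.001,-0.0001],[0.0066,0,0]],
  [[0,0.001,-0.0001],[0.0066,0,0]],
  [[0,0.001,-0.0001],[0.0066,0,0]],
  [[0,0.001,-0.0001],[0.0066,0,0]],
  [[0,0.001,-0.0001],[0.0066,0,0]],
  [[0,0.001,-0.0001],[0.0066,0,0]],
  [[0,0.001,-0.0001],[0.0066,0,0]],
  [[0,0.001,-0.0001],[0.0066,0,0]],
  [[0,0.001,-0.0001],[0.0066,0,0]],
])

```text
t: 14.57
ee_pos: [0.4493, 0.1287, 0.0942]
eef_rot: [[-0.0, 0.415, 0.91], [0.0, 0.91, -0.415], [-1.0, -0.0, -0.0]]
wrist_force: [-3.0, -1.9, 2.4]
grip_width: -0.0
```

>>> step_arm([
  [[0,0.001,-0.0001],[0.0066,0,0]],
  [[0,0.001,-0.0001],[0.0066,0,0]],
  [[0,0.001,-0.0001],[0.0066,0,0]],
  [[0,0.001,-0.0001],[0.0066,0,0]],
  [[0,0.001,-0.0001],[0.0066,0,0]],
  [[0,0.001,-0.0001],[0.0066,0,0]],
  [[0,0.001,-0.0001],[0.0066,0,0]],
  [[0,0.001,-0.0001],[0.0066,0,0]],
  [[0,0.001,-0.0001],[0.0066,0,0]],
  [[0,0.001,-0.0001],[0.0066,0,0]],
])

```text
t: 15.4
ee_pos: [0.4528, 0.1381, 0.0942]
eef_rot: [[-0.0, 0.474, 0.881], [0.0, 0.881, -0.474], [-1.0, 0.0, -0.0]]
wrist_force: [-2.9, -1.3, 2.6]
grip_width: -0.003
```

>>> step_arm([
  [[0,0.001,-0.0001],[0.0066,0,0]],
  [[0,0.001,-0.0001],[0.0066,0,0]],
  [[0,0.001,-0.0001],[0.0066,0,0]],
  [[0,0.001,-0.0001],[0.0066,0,0]],
  [[0,0.001,-0.0001],[0.0066,0,0]],
  [[0,0.001,-0.0001],[0.0066,0,0]],
  [[0,0.001,-0.0001],[0.0066,0,0]],
  [[0,0.001,-0.0001],[0.0066,0,0]],
  [[0,0.001,-0.0001],[0.0066,0,0]],
  [[0,0.001,-0.0001],[0.0066,0,0]],
])

```text
t: 16.23
ee_pos: [0.4566, 0.1469, 0.0941]
eef_rot: [[-0.001, 0.531, 0.848], [-0.001, 0.848, -0.531], [-1.0, -0.001, -0.0]]
wrist_force: [-4.1, -3.7, 2.7]
grip_width: 0.001
```

The force is up to 5.3 N, so the port is seating. I'll use finer steps.

>>> step_arm([
  [[0,0.0005,0],[0.0033,0,0]],
  [[0,0.0005,0],[0.0033,0,0]],
  [[0,0.0005,0],[0.0033,0,0]],
  [[0,0.0005,0],[0.0033,0,0]],
  [[0,0.0005,0],[0.0033,0,0]],
  [[0,0.0005,0],[0.0033,0,0]],
  [[0,0.0005,0],[0.0033,0,0]],
  [[0,0.0005,0],[0.0033,0,0]],
  [[0,0,0],[0,0,0]],
  [[0,0,0],[0,0,0]],
])

```text
t: 17.07
ee_pos: [0.4572, 0.1487, 0.094]
eef_rot: [[-0.003, 0.552, 0.834], [-0.003, 0.834, -0.552], [-1.0, -0.005, -0.001]]
wrist_force: [-5.4, -6.9, 5.8]
grip_width: 0.001
```

Run:
```python
from h import *
np.set_printoptions(precision=4,suppress=True)
a=snap('top','t4')[105:255,220:400]
for i in range(3):
  s=env.read_state();y=s['eef_rot'][:,1] if hasattr(s['eef_rot'],'shape') else np.array(s['eef_rot'])[:,1];f=np.array(s['wrist_force']);print(s['t'],s['ee_pos'],f,f@y,s['ft_torque'])
  if i<2: im=optics.read_camera('side')
```

```text
17.1167 [0.4573 0.1488 0.094 ] [-6.8387 -7.1105  5.3293] -9.728041298557118 [-1.0666  0.9616  0.0697]
17.1667 [0.4572 0.1487 0.094 ] [-5.3281 -7.3593  5.9061] -9.104793496903284 [-1.0932  0.9347  0.0494]
17.2167 [0.4573 0.1487 0.094 ] [-5.3142 -6.9382  5.1069] -8.741900602310896 [-1.0676  0.9497  0.0664]
```

>>> step_arm([
  [[0,0.0008,0],[0.007,0,0]],
  [[0,0.0008,0],[0.007,0,0]],
  [[0,0.0008,0],[0.007,0,0]],
  [[0,0.0008,0],[0.007,0,0]],
  [[0,0.0008,0],[0.007,0,0]],
  [[0,0,0],[0,0,0]],
  [[0,0,0],[0,0,0]],
  [[0,0,0],[0,0,0]],
  [[0,0,0],[0,0,0]],
  [[0,0,0],[0,0,0]],
])

```text
t: 18.05
ee_pos: [0.4587, 0.1521, 0.094]
eef_rot: [[-0.005, 0.581, 0.814], [-0.003, 0.814, -0.581], [-1.0, -0.005, -0.002]]
wrist_force: [-7.3, -6.2, 7.0]
grip_width: -0.004
```

```bash
cat > m.py <<'E'
from h import *
np.set_printoptions(precision=4,suppress=True)
for i in range(3):
  s=env.read_state();y=np.array(s['eef_rot'])[:,1];f=np.array(s['wrist_force']);p=np.array(s['ee_pos'])
  print(s['t'],p,f,f@y,'disp since 5.3N, along y',(p-[.4566,.1469,.0941])@[.552,.834,0])
  if i<2: im=optics.read_camera('side')
E
python3 m.py
```

```text
18.05 [0.4587 0.1521 0.094 ] [-7.3397 -6.1549  6.9595] -9.311035174858079 disp since 5.3N, along y 0.005482428159740645
18.1 [0.4587 0.1521 0.094 ] [-6.8662 -5.5621  7.093 ] -8.554221120468393 disp since 5.3N, along y 0.0054817856623497595
18.15 [0.4586 0.1521 0.094 ] [-7.3591 -5.6676  5.5995] -8.918491938007776 disp since 5.3N, along y 0.005441426449813445
```

The force is flat at about 9 N while the tool moves, so the handle is giving. The bend so far is about 0.035–0.055. I'll add about 6 mm, which is about 0.1 rad, hold briefly and then ease off.

>>> step_arm([
  [[0,0.001,0.0001],[0.008,0,0]],
  [[0,0.001,0.0001],[0.008,0,0]],
  [[0,0.001,0.0001],[0.008,0,0]],
  [[0,0.001,0.0001],[0.008,0,0]],
  [[0,0.001,0.0001],[0.008,0,0]],
  [[0,0.001,0.0001],[0.008,0,0]],
  [[0,0,0],[0,0,0]],
  [[0,0,0],[0,0,0]],
  [[0,0,0],[0,0,0]],
  [[0,0,0],[0,0,0]],
])

```text
t: 18.98
ee_pos: [0.4609, 0.1568, 0.0938]
eef_rot: [[-0.008, 0.62, 0.785], [-0.003, 0.785, -0.62], [-1.0, -0.007, -0.005]]
wrist_force: [-9.8, -3.9, 10.5]
grip_width: -0.002
```

```bash
python3 m.py
python3 - <<'E'
from h import *
a=snap('top','t5')[105:255,220:400];b=snap('side','s5')[150:270,250:410]
f=lambda i,s:cv2.resize(cv2.convertScaleAbs(i[:,:,::-1],alpha=1.8,beta=10),s,interpolation=cv2.INTER_CUBIC)
cv2.imwrite('pics/c5.png',np.hstack([f(a,(400,333)),f(b,(400,333))]))
E
```

```text
18.9833 [0.4609 0.1568 0.0938] [-9.8495 -3.9031 10.5227] -9.240783391858761 disp since 5.3N, along y 0.010666416095306209
19.0333 [0.4609 0.1568 0.0938] [-10.3905  -5.1749   8.953 ] -10.56288511171329 disp since 5.3N, along y 0.01066598375063349
19.0833 [0.4609 0.1568 0.0938] [-10.6572  -4.809    9.9033] -10.447928162195074 disp since 5.3N, along y 0.010664756741513503
```

View pics/c5.png

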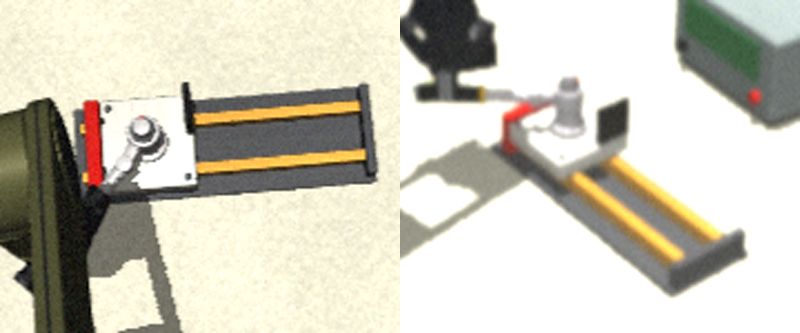

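The image shows a kink at the neck and the stage still home. I estimate the bend at 0.08–0.1, held for more than 0.3 s. I'll ease off and let go.

>>> step_arm([
  [[0,-0.0015,0],[-0.01,0,0]],
  [[0,-0.0015,0],[-0.01,0,0]],
  [[0,-0.0015,0],[-0.01,0,0]],
  [[0,-0.0015,0],[-0.01,0,0]],
  [[0,-0.0015,0],[-0.01,0,0]],
  [[0,-0.0015,0],[-0.01,0,0]],
  [[0,-0.0015,0],[-0.01,0,0]],
  [[0,-0.0015,0],[-0.01,0,0]],
  [[0,-0.0015,0],[-0.01,0,0]],
  [[0,-0.0015,0],[-0.01,0,0]],
])

```text
t: 20.02
ee_pos: [0.4572, 0.1462, 0.0943]
eef_rot: [[0.001, 0.538, 0.843], [0.0, 0.843, -0.538], [-1.0, 0.001, 0.001]]
wrist_force: [0.2, 0.2, 0.8]
grip_width: 0.001
```

```bash
python3 m.py
```

```text
20.0167 [0.4572 0.1462 0.0943] [0.1982 0.2416 0.7537] 0.3111408271369039 disp since 5.3N, along y -0.0002849145224188294
20.0667 [0.4576 0.1461 0.0944] [-0.0241 -0.767   0.5213] -0.6588261349241734 disp since 5.3N, along y -9.891455248045702e-05
20.1167 [0.4576 0.1462 0.0944] [-1.0484 -1.0555  0.1121] -1.4537777773710385 disp since 5.3N, along y -4.41325467194552e-05
```

>>> step_arm([
  [[0,-0.005,0],[0,0,0]],
  [[0,-0.01,0],[0,0,0]],
  [[0,-0.01,0],[0,0,0]],
  [[0,-0.015,0],[0,0,0]],
  [[-0.03,0,0],[0,0,0]],
  [[-0.03,0,0],[0,0,0]],
  [[-0.03,0,0],[0,0,0]],
  [[-0.03,0,0],[0,0,0]],
  [[0,0,0],[0,0,0]],
  [[0,0,0],[0,0,0]],
])

```text
t: 20.95
ee_pos: [0.4359, 0.1116, 0.2159]
eef_rot: [[0.005, 0.539, 0.842], [0.001, 0.842, -0.539], [-1.0, 0.003, 0.004]]
wrist_force: [-0.1, 0.8, -0.1]
grip_width: 0.001
```

>>> step_arm([
  [[0,-0.03,0.018],[0,0,0]],
  [[0,-0.03,0.018],[0,0,0]],
  [[0,-0.03,0.018],[0,0,0]],
  [[0,-0.03,0.018],[0,0,0]],
  [[0,-0.03,0.018],[0,0,0]],
  [[0,-0.03,0.018],[0,0,0]],
  [[0,-0.03,0.018],[0,0,0]],
  [[0,-0.03,0.018],[0,0,0]],
  [[0,0,0],[0,0,0]],
  [[0,0,0],[0,0,0]],
])

```text
t: 21.78
ee_pos: [0.4255, -0.1689, 0.2124]
eef_rot: [[-0.003, 0.542, 0.84], [0.002, 0.84, -0.542], [-1.0, -0.0, -0.004]]
wrist_force: [-0.5, 1.1, -0.4]
grip_width: 0.001
```

Run:
```python
from h import *
a=snap('top','t6')[105:255,220:400];b=snap('side','s6')[150:270,250:410]
f=lambda i,s:cv2.resize(cv2.convertScaleAbs(i[:,:,::-1],alpha=1.8,beta=10),s,interpolation=cv2.INTER_CUBIC)
cv2.imwrite('pics/c6.png',np.hstack([f(a,(400,333)),f(b,(400,333))]))
s=env.read_state();print(s['t'],s['ee_pos'],s['wrist_force'])
# parts unmoved: compare substrate/holder/tray regions before/after
A=cv2.imread('pics/t0.png').astype(int);B=cv2.imread('pics/t6.png').astype(int)
for n,(u0,v0,u1,v1) in dict(holder_subs=(160,148,212,266),tray_etc=(436,136,496,268)).items():
  print(n,np.abs(A-B)[v0:v1,u0:u1].mean(),(np.abs(A-B)[v0:v1,u0:u1].max(2)>60).sum())
```

```text
21.8833 [ 0.42571333 -0.16670626  0.21275323] [ 0.97698605  0.33404889 -0.20985771]
holder_subs 15.711647109952194 0
tray_etc 47.99229797979798 4239
```

View pics/c6.png

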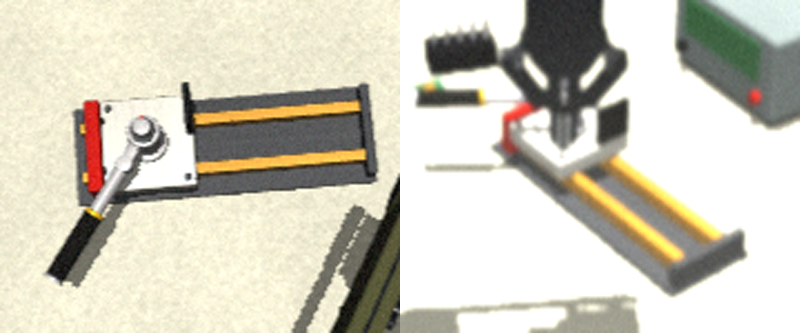

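The picture shows the plate against the red stop. The handle is straight from the head (145,127) through the neck (125,162) to the sleeve end (58,275), and the arm is clear.

```bash
python3 -c "
from station import env; print(env.finish_job())"
```

```text
the job is handed in; nothing more can be done
None
```

I pushed the stage home, clicked the wrench once and handed the job in at about 22 s of the 64 s allowed.

- **Stage:** I pushed the tab until the force rose from about 5 N to 29 N at the red stop. The last picture shows the plate still against the stop.
- **Wrench:** I swung the grip clockwise at about 2–3 N until the port seated, at roughly 0.5 rad. The handle then gave at a steady push of about 9 N. I carried it about 9 mm past the first give, held it there for more than 0.3 s and eased off. The force fell back to about zero, and I backed away. In the last picture the handle is straight again and nothing is touching it.
- **Bend estimate:** I put the bend at 0.08–0.10 rad, inside the 0.05–0.20 limits. This is worked out from how far the tool moved, as I had no direct reading of the joint.
- **Force while giving:** the wrist also felt up to about 10 N upward and about 5 N along the handle. I put that down to rubbing on the sleeve.
- **Other parts:** the substrates and pin holder look unchanged in the last top view. The same comparison failed for the tray, cylinder and spare port: the region differed strongly, probably because the arm or its shadow covered it. The tool never went near them.

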